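Wind the glued meter into the curing hood

ROBOT

A 7-joint arm with a two-finger parallel gripper is mounted at the origin on a cart in front of the work surface, level with it; the furniture and walls round the work are solid. World frame = base frame: x ahead of the robot, y to its left, z up, the work surface at z = 0. Lengths are in m, angles in rad, forces in N, time in s.
With the tool pointing down it reaches from about 0.4 to 0.85 m from the base axis. Payload 4.4 kg.
Tool frame: the origin (TCP) lies at the very end of the fingers, on their centre line; the grasp point (between the pads) lies r.tcp_to_grasp behind it (r.tcp_to_grasp is the distance from the TCP to the grasp point, in m); z points along the fingers, y is the line along which they close (so a half turn about z gives the same grasp; the last joint's range is limited). The gripper opens to 94 mm and grips with 3 to 60 N. Pads are 16 mm wide; open, the fingers measure 119 mm over their backs; the gripper's body (75 mm by 177 mm) begins 78 mm behind the grasp point.
Start: joints at [1.199, 0.628, 0.038, 1.517, -0.027, 0.996, -0.02], TCP at [0.196, -0.62, 0.205] pointing down, gripper open.
Joint ranges: [-3.06, 3.06], [-0.37, 2.12], [-1.25, 1.32], [0.18, 2.47], [-1.1, 4.24], [0.23, 1.98], [-2.94, 2.94]. Speed limits (rad/s): [2.57, 2.57, 3.14, 3.14, 3.14, 3.14, 3.14].

INTERFACE

Orientations are given as a unit quaternion [w, x, y, z].
In Python, from plant import r gives the robot as it stands. The module is installed in compiled form; this text tells all that it offers.
- The arm moves only by the tool move_arm, never from a script. Its argument "moves" is a list of rows, each a list of 4 numbers: the shift along the tool's x, y, z in m, then the turn about the tool's z in rad. In form: [[tx, ty, tz, twist], ...]. A call has 1 to 10 rows; each row is the pose to reach, as a shift and turn from the pose commanded when the call began, along the tool's axes at that moment; what a row does not reach only later rows make up. A row lasts 1/8 s, in which the tool goes at most 62.5 mm and 10.7 degrees, less where a joint would pass 70% of its speed; a pose out of reach is approached as far as the arm can. A call with a gripper value outside its range is refused whole. "gripper" is the opening, from -1 (shut) to 1 (fully open), set as the call begins (left out, the last holds). The fingers move at their own pace and stop on an object; the grip force is fixed at half the most. Time passes only in rows, so rows that repeat a pose let the fingers close. It gives the time, the measured TCP pose, the force, the opening and the grip force at its end, in the units of the state.
- r.read_state(): the state, without advancing time (a new reading comes with each control period).
- r.snapshot(name): name is "side" or "top"; returns a dict with "image" (400x640x3 uint8, blue, green, red), "fx", "fy", "cx", "cy" (pixels), "rvec" (rotation vector, rad) and "tvec" (3), from world to camera coordinates, as OpenCV has them. Camera axes: x right, y down, z forward; pixel columns grow to the right and rows downward; lengths in m; the calibration is good to about 2 mm. A picture is of the moment at which its call begins. There is no depth.
- r.sign_off(): hands the job in; it is judged then, once.
The state is a dict: "clock": time; "joint_pos": joint angles; "joint_velocities": joint speeds; "tau": joint torques, N m; "tcp_pos": TCP position; "tcp_rot": TCP orientation; "wrist_force": force on the tool from outside, world axes, zero at the start; "wrist_torque": the same for the moment, N m; "opening": finger opening in m; "finger_force": force on a finger pad.
Only numpy, scipy, OpenCV 4.12 (cv2) and the standard library are available. Lean on these libraries where they do the work, as an engineer would, in place of code of your own. Each camera call takes 0.05 s, during which the arm holds its last target. There are 200 camera calls.

TASK

The panel meter on the tray of the lamp-curing station has just been glued. The station's crank handle is folded in: first swing it out by its red knob, level and counter-clockwise seen from above, until it lies straight in line with the crank arm. Then crank it by the knob, about half a turn counter-clockwise, until the tray is fully inside the white hood, and fold the handle back in over the crank arm, leaving the tray in the hood and the meter standing on it.

Things in the scene. Friction and masses are not known exactly. Their poses are not given: they have to be found in the camera images.
- curing_station: Fixed curing station, base 130 x 355 mm: white hood (top z 106) at its +y end, open to -y; tray before it; blue gearbox (76 x 66, top z 48) with the crank at the -y end. Origin on the bench, z up. In its frame (mm): vertical crank axis at x 0, y -95; tray centre starts at x 0, y 30 (floor z 24), moves to y 109 in the hood (inside y 75 to 154). Base spans y -190 to 165.
- crank (a joint): Turn of the crank arm about its vertical axis, rad: 0 at start, grows counter-clockwise from above, stop at 3.3 (tray fully in). Tray moves 24 mm per rad. Steel inner arm, 35 mm from the axis to the fold hinge; at 0 it points from the axis to the station's -x, at 3.14 to +x. Stays where left (friction 0.08 N m).
- crank_handle (a joint): Fold of the handle about a vertical hinge at the inner arm's outer end, rad, growing counter-clockwise from above. Aluminium handle arm, 45 mm from hinge to knob centre, moving level just above the inner arm. 0 = folded in over the inner arm (knob 10 mm past the crank axis); 3.14 = straight out, at a stop (knob 80 mm from the crank axis). Starts at 0 to 0.25. Stays where left (friction 0.02 N m).
- crank_knob: Red upright knob on the free end of the handle arm, 22 mm in diameter, 40 mm tall; it spins freely about its vertical axis, so a gripper that holds it from above need not turn. Origin on its axis 95 mm above the bench, always; its top is at 112 mm, its foot at 72 mm on the handle arm's top. Nothing stands beside it.
- panel_meter: Loose black panel meter with a white face, 20 x 45 x 40 mm (x, y, z), standing upright on the tray between low ribs. Origin at the centre of its underside, z up.
There are look-alikes about, which are no part of the job. Of the things like the panel_meter, leave any that is orange; of the rest the smaller one is meant.

How it is judged:
By the outcome, as a careful person would: the job done as asked, in the order asked, and still so for the second after the job is handed in, with the robot touching nothing.
It also fails if it takes over 54 s, if anything falls off the work surface, if the arm or the gripper's body presses on something with over 40 N, if the wrist force passes 120 N, or if a joint passes its speed limit or range.

## Working session

There is one attempt and no reset: what is moved stays moved. The work goes in short steps, Python scripts to look and compute and a tool call to move; the robot and the scene stay as the last step left them, time stands still between calls to the robot, and variables do not carry over. Pictures are saved under pics/ and viewed, at most 13 in all, crops included, and the job is handed in when it is done.

Besides the shell and the picture viewer there is one more tool, called after ">>>" by a JSON object that holds its "op" and its "data", one argument or row to a line. move_arm: Moves the arm, as the interface text tells. Its arguments: {"type":"object","properties":{"moves":{"type":"array"},"gripper":{"type":"number"}},"required":["moves"]}

```bash
mkdir -p pics; cat > h.py <<'E'
import numpy as np, cv2
from plant import r
def snap(name,fn):
    s=r.snapshot(name); cv2.imwrite('pics/'+fn,s['image']); np.save('pics/'+name+'.npy',{k:s[k] for k in s if k!='image'},allow_pickle=True); return s
def cal(name): return np.load('pics/'+name+'.npy',allow_pickle=True).item()
def at_z(name,u,v,z):
    c=cal(name);R=cv2.Rodrigues(np.array(c['rvec'],float))[0];t=np.array(c['tvec']).ravel()
    d=R.T@np.array([(u-c['cx'])/c['fx'],(v-c['cy'])/c['fy'],1]);o=-R.T@t
    return o+d*(z-o[2])/d[2]
def proj(name,p):
    c=cal(name);K=np.array([[c['fx'],0,c['cx']],[0,c['fy'],c['cy']],[0,0,1]],float)
    return cv2.projectPoints(np.array(p,float).reshape(-1,3),np.array(c['rvec'],float),np.array(c['tvec'],float),K,None)[0].reshape(-1,2)
E
python3 -c "
from h import *
snap('top','t1.png');snap('side','s1.png')
s=r.read_state();print(s['clock'],s['tcp_pos'],s['tcp_rot'],s['opening'],r.tcp_to_grasp)"
```

```text
0.1 [ 0.19553715 -0.61928816  0.20467657] [-8.08102451e-04  9.88334115e-01  1.52299068e-01 -1.36199437e-04] 0.0938298310140599 0.0188
```

View pics/t1.png

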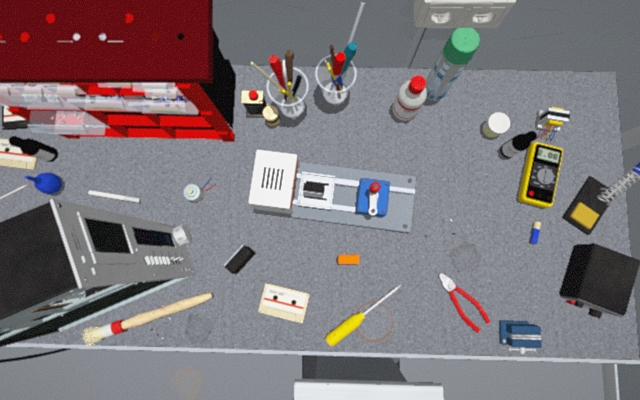

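View pics/s1.png

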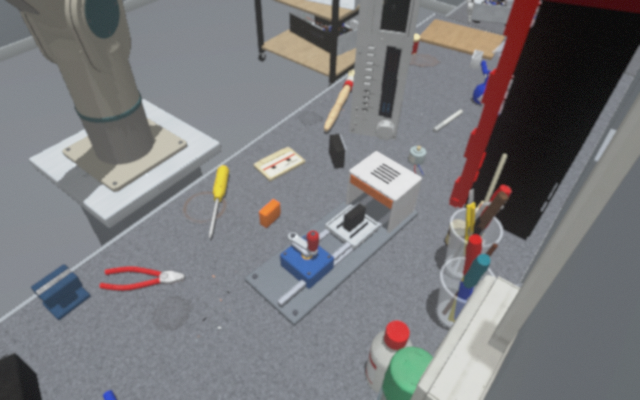

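The top view shows one station: hood at about (274,182), tray (316,190), gearbox (373,198), red knob (375,187). Look-alikes of the meter are a black block on the tray (316,190), a larger loose black one (239,259) and an orange one (348,259). The one on the tray fits because it is the smaller non-orange one. I'll confirm in an enlarged crop.

```bash
python3 -c "
from h import *
t=cv2.imread('pics/t1.png')[140:240,235:425];s=cv2.imread('pics/s1.png')[140:325,235:425]
a=cv2.resize(t,None,fx=4,fy=4,interpolation=cv2.INTER_CUBIC);b=cv2.resize(s,None,fx=3.2,fy=3.2,interpolation=cv2.INTER_CUBIC)
cv2.imwrite('pics/t1c.png',a);cv2.imwrite('pics/s1c.png',b)
for u,v in [(375,187),(316,190),(239,259),(320,380)]: print(at_z('top',u,v,0.0))
"
```

```text
[ 0.57418109 -0.01074003  0.        ]
[0.5644024  0.12357333 0.        ]
[0.40475796 0.29131088 0.        ]
[0.15319628 0.10449404 0.        ]
```

View pics/t1c.png

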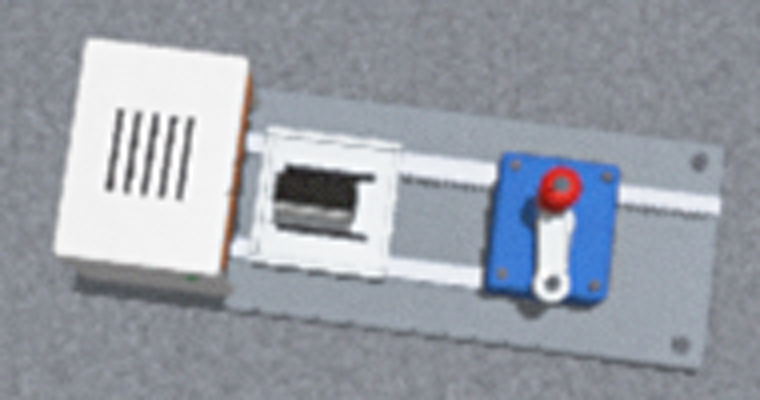

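View pics/s1c.png

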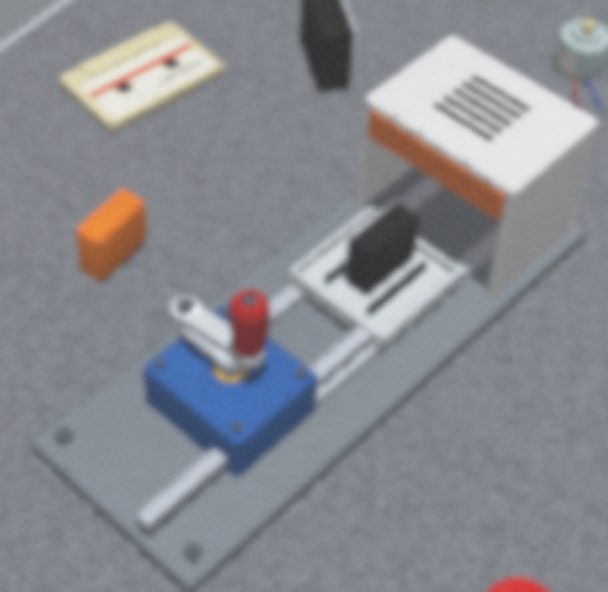

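The crops confirm it: the meter stands on the tray at crop (316,195), and the orange and larger black blocks lie off the station. In the top crop, knob top is at (561,188), the hinge at (551,284), gearbox corners at (500,152), (621,165), (610,303), (486,290) and hood top corners at (88,38), (250,57), (225,275), (55,255).

```bash
python3 -c "
from h import *
from scipy.optimize import least_squares
f=lambda p:(p[0]/4+235-.4,p[1]/4+140-.4)
# station-frame pts: gearbox top, far(-y)/+x etc
gb=[((500,152),(.038,-.062)),((621,165),(.038,-.128)),((610,303),(-.038,-.128)),((486,290),(-.038,-.062))]
W=[at_z('top',*f(p),.048)[:2] for p,_ in gb]; S=[q for _,q in gb]
H=[at_z('top',*f(p),.106)[:2] for p in [(88,38),(250,57),(225,275),(55,255)]]
print(np.round(W,4),np.round(H,4))
hc=np.mean(H,0);gc=np.mean(W,0);print('gear c',gc,'hood c',hc,np.linalg.norm(hc-gc))
d=hc-gc;yaw=np.arctan2(-d[0],d[1]);print('yaw',yaw)
k=at_z('top',*f((561,188)),.112);h=at_z('top',*f((551,284)),.075);print('knob',k,'hinge',h,np.linalg.norm((k-h)[:2]))
c=lambda a:np.array([np.cos(a),np.sin(a)])
print('hinge pred',gc-.035*c(yaw),'angle handle',np.arctan2(*(k-h)[1::-1])-yaw)
# side check
g=lambda p:(p[0]/3.2+235-.3,p[1]/3.2+140-.3)
print('side knob',at_z('side',*g((249,302)),.112),'hinge',at_z('side',*g((184,307)),.075))
from scipy.spatial.transform import Rotation as Ro
q=r.read_state()['tcp_rot'];print(Ro.from_quat(np.r_[q[1:],q[0]]).as_matrix().round(3))
"
```

```text
[[ 0.5855  0.0281]
 [ 0.5797 -0.0374]
 [ 0.5045 -0.0315]
 [ 0.5101  0.0348]] [[0.629  0.2443]
 [0.6207 0.1607]
 [0.508  0.1696]
 [0.5163 0.2557]]
gear c [ 0.54495572 -0.00152289] hood c [0.56847969 0.20757489] 0.21041686748954583
yaw -0.11203122126523074
knob [0.55481492 0.00205363 0.112     ] hinge [0.51075647 0.00287831 0.075     ] 0.044066166184398264
hinge pred [0.51017513 0.00239001] angle handle 0.09331534568670596
side knob [ 0.55968464 -0.00229541  0.112     ] hinge [ 0.51542881 -0.00335867  0.075     ]
[[ 0.954  0.301 -0.001]
 [ 0.301 -0.954  0.002]
 [-0.    -0.002 -1.   ]]
```

>>> {"op": "move_arm", "data": {
  "moves": [
    [0.02, -0.018, 0, 0.03],
    [0.055, -0.05, 0, 0.07],
    [0.09, -0.082, 0, 0.11],
    [0.13, -0.118, 0, 0.15],
    [0.17, -0.154, 0, 0.19],
    [0.21, -0.19, 0, 0.23],
    [0.25, -0.226, 0, 0.27],
    [0.29, -0.262, 0, 0.306],
    [0.33, -0.298, 0, 0.306],
    [0.37, -0.334, 0, 0.306]
  ],
  "gripper": 1
}}

```text
clock: 1.35
tcp_pos: [0.4486, -0.1883, 0.2054]
tcp_rot: [0.0, 1.0, -0.0, -0.0]
wrist_force: [1.3, -0.7, -0.3]
opening: 0.0942
finger_force: 0.0
```

```bash
python3 -c "
from h import *
from scipy.spatial.transform import Rotation as Ro
s=r.read_state();q=s['tcp_rot'];print(s['clock'],s['tcp_pos'],s['wrist_force']);print(Ro.from_quat(np.r_[q[1:],q[0]]).as_matrix().round(3))"
```

```text
1.35 [ 0.44856598 -0.18831877  0.20536968] [ 1.32753817 -0.67716388 -0.28402665]
[[ 1. -0. -0.]
 [-0. -1. -0.]
 [-0.  0. -1.]]
```

>>> {"op": "move_arm", "data": {
  "moves": [
    [0.025, -0.043, 0, 0],
    [0.05, -0.087, 0, 0],
    [0.075, -0.13, 0.01, 0],
    [0.095, -0.165, 0.03, 0],
    [0.108, -0.188, 0.06, 0],
    [0.108, -0.188, 0.065, 0],
    [0.108, -0.188, 0.065, 0]
  ]
}}

```text
clock: 2.22
tcp_pos: [0.5552, -0.0035, 0.1404]
tcp_rot: [0.001, 1.0, -0.001, -0.001]
wrist_force: [0.2, -0.3, 0.2]
opening: 0.0935
finger_force: 0.0
```

```bash
python3 -c "
from h import *
a=snap('top','t2.png')['image'];b=snap('side','s2.png')['image']
p=r.read_state()['tcp_pos'];print(p)
for n in('top','side'): print(n,proj(n,p), proj(n,[.557,0,.112]))
c=[cv2.resize(a[130:250,300:440],(560,480)),cv2.resize(b[180:300,240:380],(560,480))]
cv2.imwrite('pics/c2.png',cv2.resize(np.hstack(c),(800,343)))"
```

```text
[ 0.55607599 -0.00385943  0.14143265]
top [[379.61988361 183.34420934]] [[375.88065127 185.54862175]]
side [[310.32856354 221.94635731]] [[312.10548593 232.45922385]]
```

View pics/c2.png

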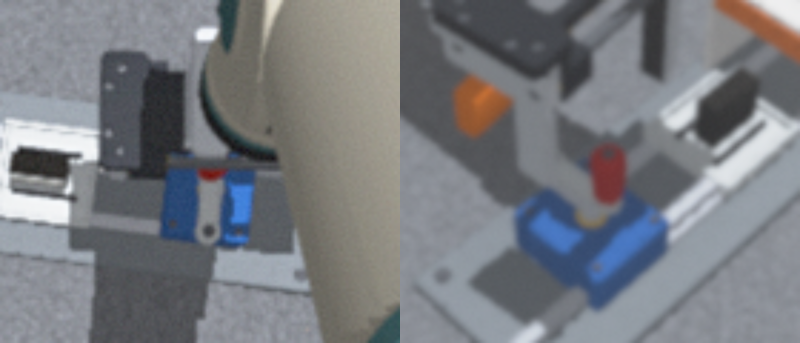

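The side crop shows the knob at (608,150), between and in front of the fingers, in line with the projected TCP. Descending to grasp.

>>> {"op": "move_arm", "data": {
  "moves": [
    [0, -0.003, 0.02, 0],
    [0.001, -0.003, 0.045, 0],
    [0.001, -0.003, 0.062, 0],
    [0.001, -0.003, 0.062, 0]
  ]
}}

```text
clock: 2.82
tcp_pos: [0.5563, 0.0002, 0.078]
tcp_rot: [0.0, 1.0, -0.001, -0.001]
wrist_force: [-0.3, -0.4, 0.2]
opening: 0.0943
finger_force: 0.0
```

>>> {"op": "move_arm", "data": {
  "moves": [
    [0, 0, 0, 0],
    [0, 0, 0, 0],
    [0, 0, 0, 0],
    [0, 0, 0, 0],
    [0, 0, 0, 0],
    [0, 0, 0, 0]
  ],
  "gripper": -1
}}

```text
clock: 3.58
tcp_pos: [0.5571, 0.001, 0.0785]
tcp_rot: [0.0, 1.0, -0.0, 0.0]
wrist_force: [-0.5, -0.8, -0.0]
opening: 0.0374
finger_force: 0.0
```

>>> {"op": "move_arm", "data": {
  "moves": [
    [0, 0, 0, 0],
    [0, 0, 0, 0],
    [0, 0, 0, 0],
    [0, 0, 0, 0]
  ]
}}

```text
clock: 4.08
tcp_pos: [0.557, 0.001, 0.0785]
tcp_rot: [0.0, 1.0, -0.0, -0.0]
wrist_force: [-0.8, -0.6, -1.0]
opening: 0.0209
finger_force: 30.0
```

>>> {"op": "move_arm", "data": {
  "moves": [
    [-0.0006, -0.0067, 0, 0],
    [-0.0023, -0.0133, 0, 0],
    [-0.005, -0.0195, 0, 0],
    [-0.0084, -0.0253, 0, 0],
    [-0.0127, -0.0304, 0, 0],
    [-0.0177, -0.0349, 0, 0],
    [-0.0234, -0.0386, 0, 0],
    [-0.0295, -0.0414, 0, 0],
    [-0.036, -0.0432, 0, 0],
    [-0.0427, -0.044, 0, 0]
  ]
}}

```text
clock: 5.32
tcp_pos: [0.5136, 0.0451, 0.0785]
tcp_rot: [0.0, 1.0, -0.0, -0.0]
wrist_force: [1.6, 1.3, -1.1]
opening: 0.0219
finger_force: 30.0
```

```bash
python3 -c "
from h import *
a=snap('top','t3.png')['image'];b=snap('side','s3.png')['image']
s=r.read_state();print(s['tcp_pos'],s['wrist_force'])
c=[cv2.resize(a[130:250,300:440],(560,480)),cv2.resize(b[180:300,240:380],(560,480))]
cv2.imwrite('pics/c3.png',cv2.resize(np.hstack(c),(800,343)))"
```

```text
[0.5127796  0.04505103 0.07845485] [-0.18089083  1.95384922  1.00091933]
```

View pics/c3.png

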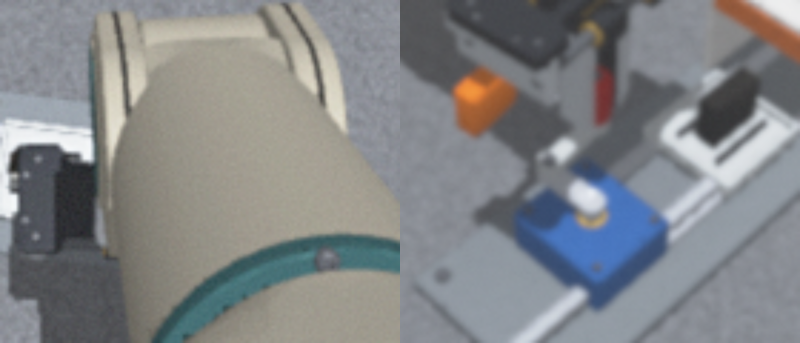

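>>> {"op": "move_arm", "data": {
  "moves": [
    [-0.0067, 0.0002, 0, 0],
    [-0.0134, 0.0013, 0, 0],
    [-0.0198, 0.0035, 0, 0],
    [-0.0258, 0.0066, 0, 0],
    [-0.0312, 0.0105, 0, 0],
    [-0.0361, 0.0152, 0, 0],
    [-0.0401, 0.0206, 0, 0],
    [-0.0433, 0.0265, 0, 0],
    [-0.0456, 0.0329, 0, 0],
    [-0.0468, 0.0386, 0, 0]
  ]
}}

```text
clock: 6.68
tcp_pos: [0.4673, 0.0059, 0.0785]
tcp_rot: [0.0, 1.0, -0.0, -0.0]
wrist_force: [-0.4, 0.3, 0.3]
opening: 0.0214
finger_force: 30.0
```

```bash
python3 -c "
from h import *
b=snap('side','s4.png')['image']
s=r.read_state();print(s['tcp_pos'],s['wrist_force'])
print(proj('side',[[.548,-.003,.06],[.513,0.0005,.07],[.5475,-.003,.07]]))
cv2.imwrite('pics/c4.png',cv2.resize(b[180:300,230:350],(600,600),interpolation=2))"
```

```text
[0.46721533 0.00500593 0.07847289] [-1.7687817  -1.0049866  -0.26679951]
[[306.75520092 250.00678507]
 [292.62330733 235.44321425]
 [306.53239791 246.33621905]]
```

View pics/c4.png

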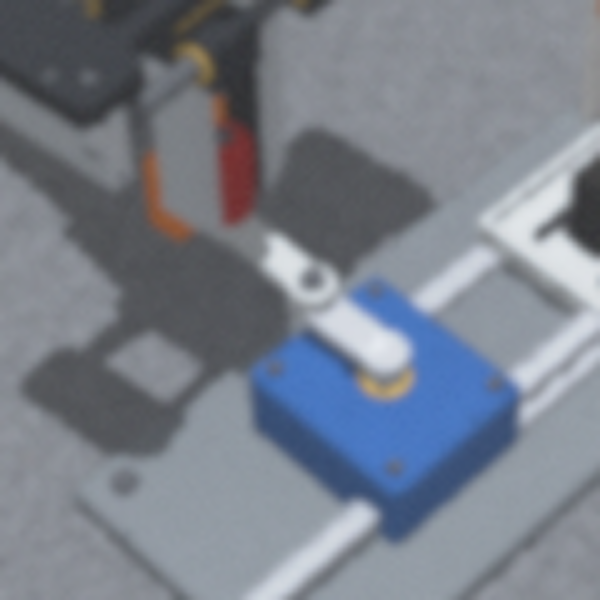

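>>> {"op": "move_arm", "data": {
  "moves": [
    [-0.001, 0.0, 0, 0],
    [-0.002, 0, 0, 0],
    [-0.003, 0, 0, 0],
    [-0.003, 0, 0, 0]
  ]
}}

```text
clock: 7.22
tcp_pos: [0.4674, 0.0064, 0.0787]
tcp_rot: [0.0, 1.0, -0.0, 0.003]
wrist_force: [5.7, -1.0, -7.0]
opening: 0.0216
finger_force: 30.0
```

```bash
python3 -c "
from h import *
for i in range(5):
  r.snapshot('side');s=r.read_state();print(s['tcp_pos'],s['wrist_force'])
"
```

```text
[0.46737378 0.00641184 0.07866159] [ 5.98518045 -1.67271613 -6.67032537]
[0.46735347 0.00639644 0.07864374] [ 5.88358619 -1.44866378 -6.96396245]
[0.46737835 0.00643894 0.07867205] [ 5.31706942 -1.36537521 -6.90419665]
[0.46739957 0.00642091 0.07867156] [ 7.12113531 -1.08679771 -6.92927226]
[0.46739032 0.00643411 0.07865728] [ 6.03266266 -1.69154126 -6.81387963]
```

```bash
cat > arc.py <<'E'
import sys,numpy as np
# arc: R a0 a1 n per-call rows: tool shifts (x=world x, y=-world y)
R,a0,a1,n=map(float,sys.argv[1:]);a=np.linspace(a0,a1,int(n)+1)
for k in range(0,int(n),10):
    b=a[k];print([[round(float(R*(np.cos(t)-np.cos(b))),4),round(float(-R*(np.sin(t)-np.sin(b))),4),0,0] for t in a[k+1:k+11]])
E
python3 arc.py 0.082 3.04 6.24 20
```

```text
[[-0.0003, 0.0131, 0, 0], [0.0015, 0.0261, 0, 0], [0.0054, 0.0386, 0, 0], [0.0112, 0.0504, 0, 0], [0.0188, 0.061, 0, 0], [0.028, 0.0704, 0, 0], [0.0385, 0.0781, 0, 0], [0.0502, 0.0841, 0, 0], [0.0627, 0.0881, 0, 0], [0.0756, 0.0901, 0, 0]]
[[0.0131, -0.0001, 0, 0], [0.026, -0.0023, 0, 0], [0.0384, -0.0065, 0, 0], [0.05, -0.0126, 0, 0], [0.0605, -0.0206, 0, 0], [0.0695, -0.03, 0, 0], [0.077, -0.0408, 0, 0], [0.0826, -0.0527, 0, 0], [0.0862, -0.0652, 0, 0], [0.0879, -0.0782, 0, 0]]
```

>>> {"op": "move_arm", "data": {
  "moves": [
    [-0.0003, 0.0131, 0, 0],
    [0.0015, 0.0261, 0, 0],
    [0.0054, 0.0386, 0, 0],
    [0.0112, 0.0504, 0, 0],
    [0.0188, 0.061, 0, 0]
  ]
}}

```text
clock: 8.1
tcp_pos: [0.4846, -0.0529, 0.0785]
tcp_rot: [-0.001, 1.0, 0.001, 0.001]
wrist_force: [4.5, 4.8, -4.8]
opening: 0.0219
finger_force: 30.0
```

>>> {"op": "move_arm", "data": {
  "moves": [
    [0.0092, 0.0094, 0, 0],
    [0.0197, 0.0171, 0, 0],
    [0.0314, 0.0231, 0, 0],
    [0.0439, 0.0271, 0, 0],
    [0.0568, 0.0291, 0, 0]
  ]
}}

```text
clock: 8.72
tcp_pos: [0.5395, -0.0824, 0.0782]
tcp_rot: [-0.001, 1.0, 0.0, -0.001]
wrist_force: [0.0, 6.5, -0.3]
opening: 0.0215
finger_force: 30.0
```

```bash
python3 -c "
from h import *
s=r.read_state();print(s['tcp_pos'],s['wrist_force'])
b=snap('side','s5.png')['image']
cv2.imwrite('pics/c5.png',cv2.resize(b[140:300,230:430],(750,600),interpolation=2))"
```

```text
[ 0.53953512 -0.08236511  0.07824914] [ 6.40699621e-03  6.46466023e+00 -2.64813960e-01]
```

View pics/c5.png

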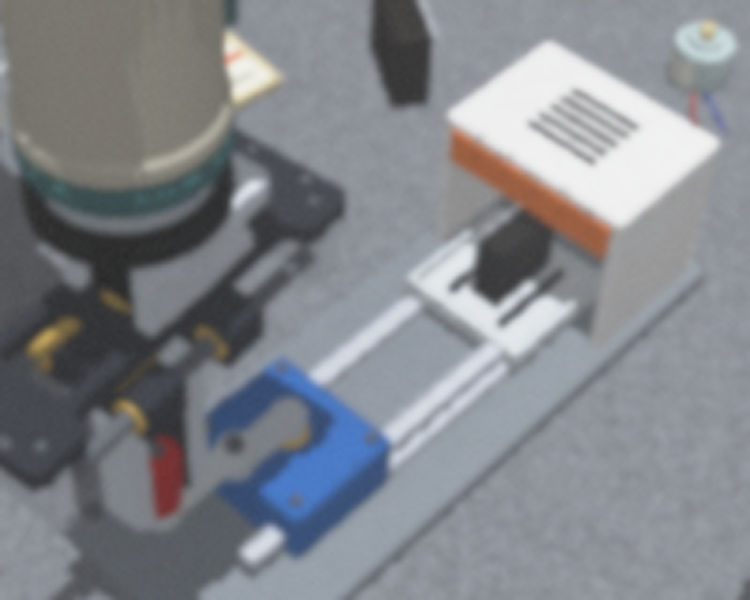

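The crop shows the handle straight (knob (168,480), hinge (235,443), axis (300,420)) and the tray half in with the meter standing at (510,260). Cranking on.

>>> {"op": "move_arm", "data": {
  "moves": [
    [0.0131, -0.0001, 0, 0],
    [0.026, -0.0023, 0, 0],
    [0.0384, -0.0065, 0, 0],
    [0.05, -0.0126, 0, 0],
    [0.0605, -0.0206, 0, 0]
  ]
}}

```text
clock: 9.4
tcp_pos: [0.5996, -0.063, 0.0781]
tcp_rot: [0.0, 1.0, -0.0, -0.002]
wrist_force: [-4.7, 2.7, 1.1]
opening: 0.0214
finger_force: 30.0
```

>>> {"op": "move_arm", "data": {
  "moves": [
    [0.009, -0.0094, 0, 0],
    [0.0165, -0.0202, 0, 0],
    [0.0221, -0.0321, 0, 0],
    [0.0257, -0.0446, 0, 0],
    [0.0274, -0.0576, 0, 0],
    [0.0274, -0.0576, 0, 0]
  ]
}}

```text
clock: 10.15
tcp_pos: [0.6271, -0.0048, 0.0781]
tcp_rot: [0.0, 1.0, 0.001, -0.001]
wrist_force: [-5.4, 0.2, 1.0]
opening: 0.0217
finger_force: 30.0
```

>>> {"op": "move_arm", "data": {
  "moves": [
    [0, -0.003, 0, 0],
    [0, -0.006, 0, 0],
    [0, -0.009, 0, 0],
    [0, -0.012, 0, 0],
    [0, -0.012, 0, 0]
  ]
}}

```text
clock: 10.78
tcp_pos: [0.627, 0.0025, 0.0781]
tcp_rot: [0.003, 1.0, -0.001, -0.001]
wrist_force: [-5.4, -4.4, 1.4]
opening: 0.021
finger_force: 30.0
```

```bash
python3 -c "
import numpy as np
C=np.array([.629,.0055]);H=np.array([.582,.002]);a=np.linspace(.056,.056-np.pi,25)[1:]
P=H+.0445*np.c_[np.cos(a),np.sin(a)]
b=C
for k in range(0,24,8):
  print([[round(float(p[0]-b[0]),4),round(float(b[1]-p[1]),4),0,0] for p in P[k:k+8]]);b=P[k+7]
"
```

```text
[[-0.0026, 0.0068, 0, 0], [-0.0034, 0.0126, 0, 0], [-0.005, 0.0182, 0, 0], [-0.0073, 0.0236, 0, 0], [-0.0102, 0.0286, 0, 0], [-0.0138, 0.0332, 0, 0], [-0.018, 0.0372, 0, 0], [-0.0226, 0.0407, 0, 0]]
[[-0.0051, 0.0029, 0, 0], [-0.0105, 0.005, 0, 0], [-0.0161, 0.0065, 0, 0], [-0.0219, 0.0072, 0, 0], [-0.0277, 0.0071, 0, 0], [-0.0335, 0.0063, 0, 0], [-0.0391, 0.0048, 0, 0], [-0.0444, 0.0025, 0, 0]]
[[-0.005, -0.003, 0, 0], [-0.0096, -0.0065, 0, 0], [-0.0137, -0.0107, 0, 0], [-0.0172, -0.0154, 0, 0], [-0.02, -0.0204, 0, 0], [-0.0222, -0.0258, 0, 0], [-0.0237, -0.0315, 0, 0], [-0.0244, -0.0372, 0, 0]]
```

>>> {"op": "move_arm", "data": {
  "moves": [
    [-0.001, -0.001, 0, 0],
    [-0.002, -0.002, 0, 0],
    [-0.002, -0.002, 0, 0]
  ]
}}

```text
clock: 11.15
tcp_pos: [0.6268, 0.0028, 0.0785]
tcp_rot: [0.003, 1.0, -0.002, 0.001]
wrist_force: [-2.0, -7.1, -0.9]
opening: 0.0213
finger_force: 30.0
```

>>> {"op": "move_arm", "data": {
  "moves": [
    [-0.001, 0.004, 0, 0],
    [-0.001, 0.0088, 0, 0],
    [-0.0016, 0.0146, 0, 0],
    [-0.003, 0.0202, 0, 0],
    [-0.0053, 0.0256, 0, 0],
    [-0.0082, 0.0306, 0, 0],
    [-0.0118, 0.0352, 0, 0],
    [-0.016, 0.0392, 0, 0],
    [-0.0206, 0.0427, 0, 0]
  ]
}}

```text
clock: 12.28
tcp_pos: [0.6068, -0.0376, 0.079]
tcp_rot: [0.002, 1.0, -0.001, 0.002]
wrist_force: [4.6, -5.2, -2.8]
opening: 0.0216
finger_force: 30.0
```

```bash
python3 -c "
from h import *
b=snap('side','s6.png')['image']
s=r.read_state();print(s['tcp_pos'],s['wrist_force'])
cv2.imwrite('pics/c6.png',cv2.resize(b[140:300,230:430],(750,600),interpolation=2))"
```

```text
[ 0.60572322 -0.0383332   0.07887725] [ 3.23307321 -6.62723658 -1.94276281]
```

View pics/c6.png

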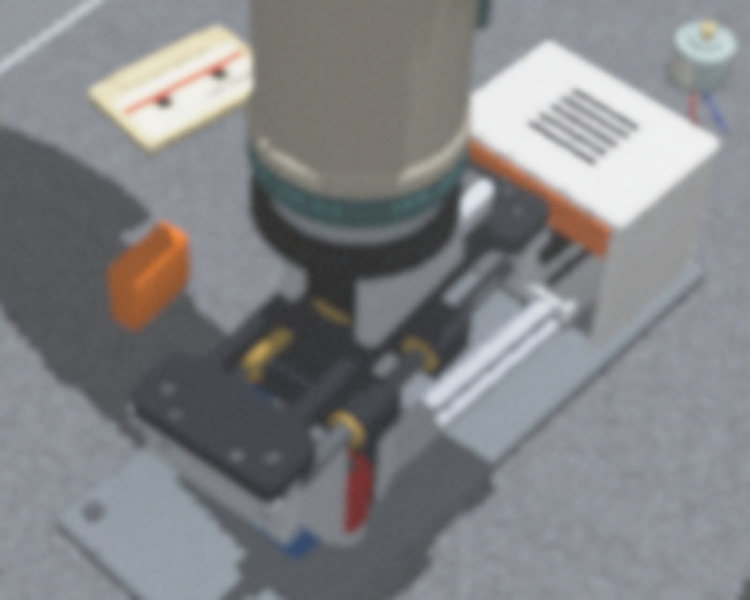

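The tray sits in the hood and the crank is held on its stop. Fold continues.

>>> {"op": "move_arm", "data": {
  "moves": [
    [-0.0051, 0.0029, 0, 0],
    [-0.0105, 0.005, 0, 0],
    [-0.0161, 0.0065, 0, 0],
    [-0.0219, 0.0072, 0, 0],
    [-0.0277, 0.0071, 0, 0],
    [-0.0335, 0.0063, 0, 0],
    [-0.0391, 0.0048, 0, 0],
    [-0.0444, 0.0025, 0, 0]
  ]
}}

```text
clock: 13.32
tcp_pos: [0.5589, -0.0391, 0.0785]
tcp_rot: [0.001, 1.0, -0.001, -0.002]
wrist_force: [-1.8, -4.3, 0.8]
opening: 0.0216
finger_force: 30.0
```

>>> {"op": "move_arm", "data": {
  "moves": [
    [-0.005, -0.003, 0, 0],
    [-0.0096, -0.0065, 0, 0],
    [-0.0137, -0.0107, 0, 0],
    [-0.0172, -0.0154, 0, 0],
    [-0.02, -0.0204, 0, 0],
    [-0.0222, -0.0258, 0, 0],
    [-0.0232, -0.0295, 0, 0]
  ]
}}

```text
clock: 14.2
tcp_pos: [0.5373, -0.0061, 0.0784]
tcp_rot: [-0.0, 1.0, 0.0, -0.0]
wrist_force: [-4.6, -0.7, 1.8]
opening: 0.0214
finger_force: 30.0
```

>>> {"op": "move_arm", "data": {
  "moves": [
    [-0.001, -0.0015, 0, 0],
    [-0.001, -0.003, 0, 0],
    [-0.001, -0.0045, 0, 0],
    [-0.001, -0.0055, 0, 0],
    [-0.001, -0.0055, 0, 0]
  ]
}}

```text
clock: 14.82
tcp_pos: [0.537, -0.0027, 0.0785]
tcp_rot: [0.001, 1.0, -0.001, 0.0]
wrist_force: [-2.3, -3.5, 1.0]
opening: 0.0216
finger_force: 30.0
```

>>> {"op": "move_arm", "data": {
  "moves": [
    [-0.001, 0.0015, 0, 0],
    [-0.001, 0.0015, 0, 0]
  ]
}}

```text
clock: 15.08
tcp_pos: [0.5369, -0.0029, 0.0785]
tcp_rot: [-0.0, 1.0, -0.0, 0.001]
wrist_force: [0.8, -2.7, -1.5]
opening: 0.0215
finger_force: 30.0
```

>>> {"op": "move_arm", "data": {
  "moves": [
    [0, 0, 0, 0],
    [0, 0, 0, 0],
    [0, 0, 0, 0],
    [0, 0, 0, 0],
    [0, 0, 0, 0],
    [0, 0, 0, 0]
  ],
  "gripper": 0.6
}}

```text
clock: 15.82
tcp_pos: [0.5359, -0.0031, 0.0785]
tcp_rot: [-0.0, 1.0, -0.0, 0.0]
wrist_force: [-0.4, 0.4, 0.0]
opening: 0.0748
finger_force: 0.0
```

>>> {"op": "move_arm", "data": {
  "moves": [
    [0, 0, -0.01, 0],
    [0, 0, -0.03, 0],
    [0, 0, -0.06, 0],
    [0, 0, -0.1, 0],
    [-0.03, 0.03, -0.13, 0],
    [-0.06, 0.07, -0.14, 0],
    [-0.08, 0.12, -0.14, 0],
    [-0.1, 0.17, -0.14, 0],
    [-0.11, 0.22, -0.14, 0],
    [-0.11, 0.25, -0.14, 0]
  ]
}}

```text
clock: 17.08
tcp_pos: [0.4245, -0.256, 0.2195]
tcp_rot: [0.001, 1.0, -0.002, 0.0]
wrist_force: [0.1, 0.7, 0.2]
opening: 0.0753
finger_force: 0.0
```

```bash
python3 -c "
from h import *
a=snap('top','t7.png')['image'];b=snap('side','s7.png')['image']
s=r.read_state();print(s['clock'],s['tcp_pos'],s['wrist_force'])
c=[cv2.resize(a[130:250,230:430],(800,480),interpolation=2)[:, :],cv2.resize(b[140:300,230:430],(600,480),interpolation=2)]
cv2.imwrite('pics/c7.png',cv2.resize(np.hstack(c),(800,274)))"
```

```text
17.175 [ 0.42509071 -0.25718241  0.2192901 ] [0.32230371 1.1137299  0.03080002]
```

View pics/c7.png

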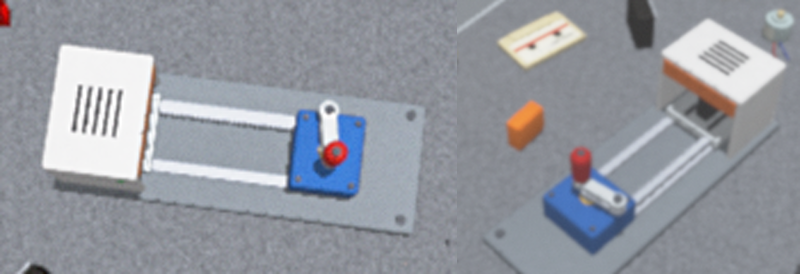

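```bash
python3 -c "
from h import *
q=lambda u,v:(230+u/2.286,130+v/2.286)
k=at_z('top',*q(335,152),.112);h=at_z('top',*q(328,107),.075);print(k,h,np.linalg.norm((k-h)[:2]),np.arctan2(*(h-k)[1::-1]))
A=np.array([.545,-.0015]);R=lambda p:(np.array([[np.cos(.1),-np.sin(.1)],[np.sin(.1),np.cos(.1)]])@(p[:2]-A)+[0,-.095])*1e3
for p in (k,h): print(R(p))
for u in (150,160): print(R(at_z('top',*q(u,132),.028)))
a=cv2.imread('pics/t7.png');b=cv2.imread('pics/s7.png')
c=[cv2.resize(a[165:215,355:405],(400,400),interpolation=2),cv2.resize(b[145:215,385:435],(286,400),interpolation=2)]
cv2.imwrite('pics/c8.png',np.hstack(c))"
```

```text
[ 0.53481605 -0.00142575  0.112     ] [0.58237293 0.0009179  0.075     ] 0.047614589171683465 0.04924112848362225
[-10.14048497 -95.94281444]
[ 36.94482984 -88.86310882]
[ 1.75796384 75.45543718]
[ 2.92917614 65.83112041]
```

View pics/c8.png

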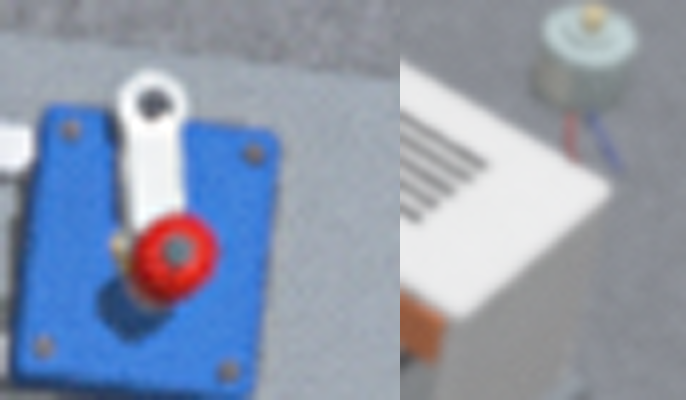

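The handle lies folded over the crank arm: the knob is 10 mm past the axis and the arm is at about 3.29 rad. The tray is at its stop in the hood, with the meter's dark shape standing inside. Handing in.

```bash
python3 -c "
from plant import r
print(r.sign_off())"
```

```text
the job is handed in; nothing more can be done
None
```

I swung the handle out straight, cranked the tray to its stop inside the hood, and folded the handle back over the crank arm. The meter still looked upright in the last picture, and I handed the job in at about 17 s; no verdict came back.

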